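# Pack out the sample drawer with the filler block that fits and push it home

## Robot

A 6-joint arm with a two-finger parallel gripper is mounted at the origin on the work surface. World frame = base frame: x ahead of the robot, y to its left, z up, the work surface at z = 0. Lengths are in m, angles in rad, forces in N, time in s.
With the tool pointing down it reaches from about 0.3 to 0.775 m from the base axis. Payload 14.6 kg.
Tool frame: the origin (TCP) lies on the mounting face of the last link; the fingertips stand 199 mm ahead of it and the grasp point (between the pads) lies 180 mm ahead of it; z points along the fingers, y is the direction in which the jaws open and shut (so a half turn about z gives the same grasp; the last joint's range is limited). The gripper opens to 94 mm and grips with 3 to 60 N. Pads are 16 mm wide; open, the fingers measure 119 mm over their backs; the gripper's body (75 mm by 177 mm) begins 78 mm behind the grasp point.
Start: joints at [-1.391, 0.3, 1.521, -0, 1.321, -0.067], TCP at [0.134, -0.533, 0.405] pointing down, gripper open.
Joint ranges: [-3.03, 3.03], [-0.79, 2.21], [0.23, 2.52], [-1.04, 4.18], [0, 3.07], [-2.55, 2.55]. Speed limits (rad/s): [2.22, 2.22, 2.57, 3.14, 3.14, 3.14].

## Interface

Orientations are given as [roll, pitch, yaw] about the fixed x, y, z axes, in that order (R = Rz(yaw) Ry(pitch) Rx(roll)).
In Python, from station import sensors, vision, job gives the robot as it stands. The module is installed in compiled form; this text tells all that it offers.
- The arm moves only by the tool arm_command, never from a script. Its argument "plan" is one flat list of numbers, 5 for each row, row after row: the closure, from -1 (fully open) to 1 (shut), so that 0 is half open, then the shift along the world's x, y, z scaled (see below), then the turn about the world's z scaled (see below). A call has 1 to 20 rows; each row is the pose to reach, as a shift and turn from the pose commanded when the call began; what a row does not reach only later rows make up. The controller multiplies each number of a shift by 400 mm and each number of a turn by 120 degrees. A row lasts 1/10 s, in which the tool goes at most 50 mm and 8.59 degrees, less where a joint would pass 70% of its speed; a pose out of reach is approached as far as the arm can. A call with a number of a shift or a turn outside -1 to 1 is refused whole. A call with a gripper value outside its range is refused whole. The fingers move at their own pace and stop on an object; "newtons" is the grip in N (left out, the last holds). Time passes only in rows, so rows that repeat a pose let the fingers close. It gives the time, the measured TCP pose, the force and the opening at its end, in the units of the state.
- sensors.get_obs(): the state, without advancing time (a new reading comes with each control period).
- vision.camera(name): name is "side" or "top" or "wrist"; returns the picture (480x640x3 uint8, blue, green, red); there is no depth.
- vision.camera_params(name): a dict with "intrinsics" (3x3 intrinsics, pixels), "rvec" (rotation vector, rad) and "tvec" (3), from world to camera coordinates, as OpenCV has them. Camera axes: x right, y down, z forward; pixel columns grow to the right and rows downward; lengths in m; the calibration is good to about 2 mm. The wrist camera is an equidistant fisheye: a pixel r from the principal point sees the ray r / f radians off the axis. A picture is of the moment at which its call begins: read the wrist's pose just before it. camera_params takes no time and is no camera call; for the wrist camera it gives the pose at the moment of the call.
- job.hand_in(): hands the job in, once; it reports no verdict.
Trained networks look in the newest picture that a camera, given by its name, has taken for a name from the list of things; names that differ only in an ending like _2 or _b are one class to them, and where a whole thing is asked for, a point or a joint stands for the part that bears it (a point fixed in the world has none). Each returns a list of dicts, best first, with "confidence" (0 to 1); they miss things now and then, are a little off and sometimes report something else, mostly with a low value. They report only what shows in the picture. A call takes as long as a camera call. They do not tell look-alikes from the thing itself.
- vision.search_frame(name, camera): "at" ([row, column] in pixels, amid what is visible of it).
- vision.silhouettes(name, camera): "mask" (480x640 bool, what is visible of it) and "at" ([row, column] in pixels, amid what is visible of it).
- vision.pinpoint(name, camera): "at" ([row, column] in pixels: a listed point, or the origin of a listed thing).
The state is a dict: "time_s": time; "qpos": joint angles; "joint_vel": joint speeds; "tau": joint torques, N m; "ee_pos": TCP position; "eef_rot": TCP orientation; "force": force on the tool from outside, world axes, zero at the start; "moment": the same for the moment, N m; "grip_width": finger opening in m.
Only numpy, scipy, OpenCV 4.12 (cv2) and the standard library are available. Lean on these libraries where they do the work, as an engineer would, in place of code of your own. Each camera call takes 0.05 s, during which the arm holds its last target.

## Task

The tube rack in the open sample drawer leaves a gap along one side. Find the filler block in the slanted stand that fills it, the thickest that still goes right down to the drawer floor (they are not marked, so try them), and leave it there, with the other two standing in the stand; then push the drawer home, without slamming it, until it seats at its detent. Leave the two waiting racks and the bottle alone, and keep the racks level.

Things in the scene. Friction and masses are not known exactly. Their poses are not given: they have to be found in the camera images.
- module: Cream low sample cooler on the bench, 260 mm wide (its y), 235 mm deep, 124 mm high, fixed. Origin: foot of the middle of its front face; its x points into the module, away from the robot. The drawer comes out of this face along -x. On its -y side is a 14 mm high steel ledge (120 mm wide) with the two waiting racks.
- drawer (a joint): Sample drawer of the module, in m: 0 = fully home, 0.15 = fully open (the start). It slides with about 1 N of friction. A spring ball detent resists with up to some 8 N when the drawer is 13 to 5 mm from home, then draws it in over the last 3 mm or so and holds it at 0.
- drawer_front (a point): Point on the outer (robot-side) face of the drawer's flat front panel, at mid-width, 60 mm above the bench; module axes. The panel is 250 wide, 14 thick and spans 8 to 102 mm above the bench; push it along +x anywhere. At home the module's 124 mm high front face stands right behind it.
- bay (a point): Centre of the floor of the drawer's open bay, 14 mm above the bench; module axes. The bay is 117 wide (y -58.5 to +58.5) and 138 long (x -69 to +69). The rack stands 0.5 mm off the thin partition on the +y side; a second rack beyond it, tubes up to 44 mm above this floor, belongs to the drawer. The gap is along the -y side.
- gap_wall (a point): Foot of the drawer's -y side wall (6 thick, 36 mm high), inner face, mid-length, at the bay floor; module axes. From here to the rack's side (+y) the gap is 29.5, 36.5 or 43.5 mm, by the rack. The right filler, length along x, has 2.5 to 3 mm play; the next thicker is 4 mm too thick and stops on the rack and wall tops; the next thinner goes in with 9.5 mm play.
- stand_floor (a point): Middle of the sloping floor of the fixed blue-grey stand, 48 mm above the bench; axes: x away from the robot, y along the row, z up. The floor, 128 x 236 mm, rises 30 degrees towards +x; its front lip is 25 mm high. Three slots, at y -75, 0 and +75 mm, are parted by ribs 5 thick and 18 high. Each holds one block, length up the slope.
- filler_a: Off-white filler block, 120 long (x), 85 high (z), about 0.2 kg; one of three look-alikes 27, 34 and 41 mm thick (y), not marked which. Flat sides, lower long edges rounded to 4 mm. Origin: centre of the underside. At the start it stands on the stand's sloping floor, its z axis leaning 30 degrees from vertical towards the stand's -x, at the slot's middle, low end at the lip.
- filler_b: Off-white filler block, 120 long (x), 85 high (z), about 0.2 kg; one of three look-alikes 27, 34 and 41 mm thick (y), not marked which. Flat sides, lower long edges rounded to 4 mm. Origin: centre of the underside. At the start it stands on the stand's sloping floor, its z axis leaning 30 degrees from vertical towards the stand's -x, at the slot's middle, low end at the lip.
- filler_c: Off-white filler block, 120 long (x), 85 high (z), about 0.2 kg; one of three look-alikes 27, 34 and 41 mm thick (y), not marked which. Flat sides, lower long edges rounded to 4 mm. Origin: centre of the underside. At the start it stands on the stand's sloping floor, its z axis leaning 30 degrees from vertical towards the stand's -x, at the slot's middle, low end at the lip.
- rack_a: Frosted tube rack, 132 long (x), 30 high, 0.2 kg; closed red and pink tubes stand 14 mm proud of its top, none in the 11 mm along its -y side. One of three, 73, 80 and 87 mm wide (towards -y), not told which. Origin: underside, middle of the +y long side. One rack stands in the drawer; the other two wait on the steel ledge beside the module.
- rack_b: Frosted tube rack, 132 long (x), 30 high, 0.2 kg; closed red and pink tubes stand 14 mm proud of its top, none in the 11 mm along its -y side. One of three, 73, 80 and 87 mm wide (towards -y), not told which. Origin: underside, middle of the +y long side. One rack stands in the drawer; the other two wait on the steel ledge beside the module.
- rack_c: Frosted tube rack, 132 long (x), 30 high, 0.2 kg; closed red and pink tubes stand 14 mm proud of its top, none in the 11 mm along its -y side. One of three, 73, 80 and 87 mm wide (towards -y), not told which. Origin: underside, middle of the +y long side. One rack stands in the drawer; the other two wait on the steel ledge beside the module.
- bottle: Amber reagent bottle, 72 mm across, 150 mm high, a bystander. Origin: centre of the underside.
There are look-alikes about, which are no part of the job. Leave any green look-alike of the filler_c alone.

How it is judged:
By the outcome, as a careful person would: the job done as asked, in the order asked, and still so for the second after the job is handed in, with the robot touching nothing.
It also fails if it takes over 72 s, if anything falls off the work surface, if the arm or the gripper's body presses on something with over 40 N, if the wrist force passes 120 N, or if a joint passes its speed limit or range.

## Working session

There is one attempt and no reset: what is moved stays moved. The work goes in short steps, Python scripts to look and compute and a tool call to move; the robot and the scene stay as the last step left them, time stands still between calls to the robot, and variables do not carry over. Pictures are saved under pics/ and viewed, and the job is handed in when it is done.

Besides the shell and the picture viewer there is one more tool, called after ">>>" by a JSON object that holds its "method" and its "body". arm_command: Moves the arm, as the interface text tells. Its arguments: {"type":"object","properties":{"plan":{"type":"array"},"newtons":{"type":"number"}},"required":["plan"]}

```bash
mkdir -p pics; ls; cat > h.py <<'E'
import numpy as np, cv2
from station import sensors, vision, job
def params(c):
    p=vision.camera_params(c); K=np.array(p['intrinsics'],float); R=cv2.Rodrigues(np.array(p['rvec'],float))[0]; t=np.array(p['tvec'],float).ravel(); return K,R,t
def ray(c,rc,P=None):
    K,R,t=P or params(c); r,cc=rc; x=(cc-K[0,2])/K[0,0]; y=(r-K[1,2])/K[1,1]
    if c=='wrist':
        th=np.hypot(x,y); d=np.array([np.sin(th)*x/max(th,1e-9),np.sin(th)*y/max(th,1e-9),np.cos(th)])
    else: d=np.array([x,y,1.])
    return -R.T@t, R.T@(d/np.linalg.norm(d))
def atz(c,rc,z,P=None):
    o,d=ray(c,rc,P); return o+d*(z-o[2])/d[2]
def proj(c,p,P=None):
    K,R,t=P or params(c); q=R@np.asarray(p,float)+t
    if c=='wrist':
        r=np.hypot(q[0],q[1]); th=np.arctan2(r,q[2]); x,y=(q[0]/r*th,q[1]/r*th)
    else: x,y=q[0]/q[2],q[1]/q[2]
    return np.array([y*K[1,1]+K[1,2], x*K[0,0]+K[0,2]])  # row,col
def tri(obs): # list of (cam,rc)
    A=np.zeros((3,3));b=np.zeros(3)
    for c,rc in obs:
        o,d=ray(c,rc); M=np.eye(3)-np.outer(d,d); A+=M;b+=M@o
    p=np.linalg.solve(A,b)
    return p,[np.linalg.norm(proj(c,p)-rc) for c,rc in obs]
E
python3 - <<'E'
from h import *
np.set_printoptions(precision=4,suppress=True)
o=sensors.get_obs(); print(o)
for c in ['side','top','wrist']:
    cv2.imwrite(f'pics/{c}0.png',vision.camera(c)); K,R,t=params(c); print(c,K.ravel(),'pos',-R.T@t,'axis',R[2])
E
```

```text
pics
{'time_s': 0.0, 'qpos': array([-1.3907,  0.3005,  1.5216,  0.    ,  1.3207, -0.0666]), 'joint_vel': array([ 0.0011, -0.0003,  0.0004,  0.0009,  0.0003,  0.0029]), 'tau': array([  0.0005, -53.1805, -35.2737,   0.0709,   0.0244,  -0.0001]), 'ee_pos': array([ 0.1343, -0.5333,  0.4041]), 'eef_rot': array([-3.1404, -0.0001,  0.2467]), 'force': array([-0.3165,  0.2035, -0.0242]), 'moment': array([ 0.0325, -0.0145,  0.0384]), 'grip_width': 0.09388306919029683}
side [455.6447   0.     318.0094   0.     455.6447 242.7042   0.       0.
   1.    ] pos [0.3703 0.5646 0.7286] axis [ 0.1909 -0.6471 -0.7381]
top [435.5711   0.     323.2163   0.     435.5711 238.5717   0.       0.
   1.    ] pos [ 0.4164 -0.0265  0.8385] axis [ 0.1799  0.0367 -0.983 ]
wrist [371.6483   0.     322.4478   0.     371.6483 239.1664   0.       0.
   1.    ] pos [ 0.1986 -0.5145  0.3848] axis [-0.224  -0.0566 -0.9729]
```

View pics/side0.png

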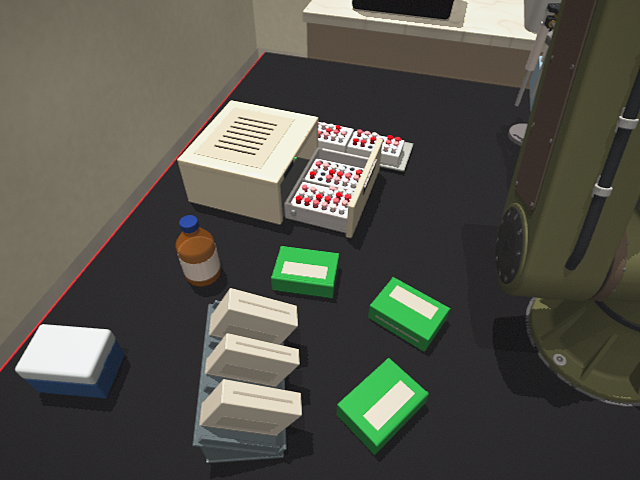

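View pics/top0.png

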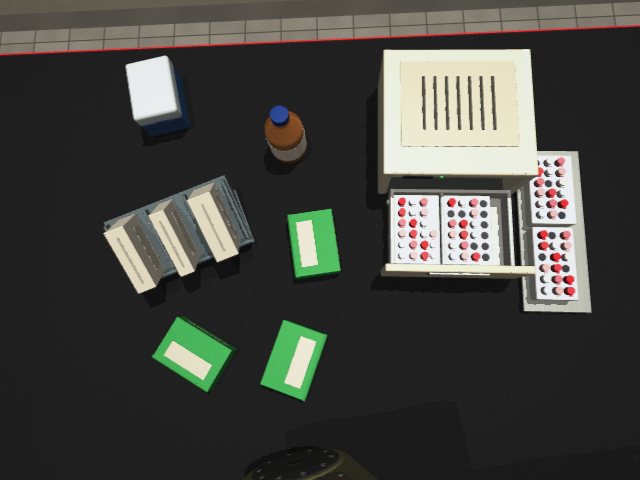

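View pics/wrist0.png

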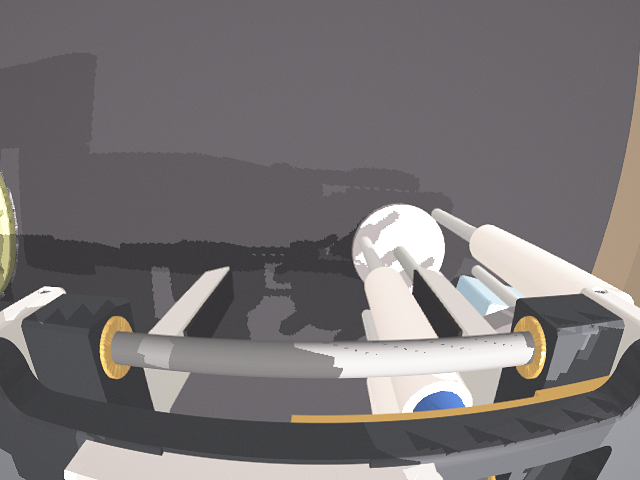

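```bash
python3 - <<'E'
from h import *
np.set_printoptions(precision=4,suppress=True)
for n in ['module','drawer_front','bay','gap_wall','stand_floor','filler_a','rack_a','bottle']:
  for c in ['side','top']:
    r=vision.pinpoint(n,c)
    print(n,c,[(np.round(x['at'],1).tolist(),round(x['confidence'],2)) for x in r][:6])
E
```

```text
module side [([186.7, 298.8], 0.89), ([158.6, 370.1], 0.51)]
module top [([195.2, 444.7], 0.69)]
drawer_front side [([184.8, 370.4], 0.57)]
drawer_front top [([275.8, 455.3], 0.92)]
bay side [([181.9, 370.1], 0.73)]
bay top []
gap_wall side [([164.3, 343.8], 0.77), ([154.7, 317.3], 0.43)]
gap_wall top [([232.0, 504.7], 0.76)]
stand_floor side [([373.5, 240.7], 0.68), ([420.4, 238.3], 0.68)]
stand_floor top [([230.0, 177.2], 0.72)]
filler_a side [([375.7, 242.8], 0.83), ([419.6, 237.0], 0.76), ([334.4, 242.1], 0.73), ([421.1, 400.8], 0.69), ([284.3, 300.7], 0.55), ([183.7, 371.3], 0.31)]
filler_a top [([247.9, 294.9], 0.84), ([232.6, 176.1], 0.78), ([363.4, 318.6], 0.75), ([213.1, 214.8], 0.72), ([376.3, 184.2], 0.69), ([250.7, 143.3], 0.64)]
rack_a side [([195.6, 328.0], 0.87), ([157.5, 370.5], 0.87), ([151.3, 320.6], 0.71)]
rack_a top [([264.9, 524.8], 0.92), ([235.1, 436.8], 0.64), ([194.1, 521.7], 0.58)]
bottle side [([277.3, 207.1], 0.61)]
bottle top [([147.9, 289.6], 0.72)]
```

```bash
python3 - <<'E'
import cv2
t=cv2.imread('pics/top0.png'); 
cv2.imwrite('pics/t_stand.png',cv2.resize(t[170:300,90:260],None,fx=4.6,fy=4.6,interpolation=cv2.INTER_CUBIC))
cv2.imwrite('pics/t_draw.png',cv2.resize(t[170:290,370:550],None,fx=4.4,fy=4.4,interpolation=cv2.INTER_CUBIC))
s=cv2.imread('pics/side0.png')
cv2.imwrite('pics/s_stand.png',cv2.resize(s[280:470,180:310],None,fx=3.1,fy=3.1,interpolation=cv2.INTER_CUBIC))
cv2.imwrite('pics/s_draw.png',cv2.resize(s[110:240,280:420],None,fx=4.6,fy=4.6,interpolation=cv2.INTER_CUBIC))
E
```

```text
(no output)
```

View pics/t_stand.png

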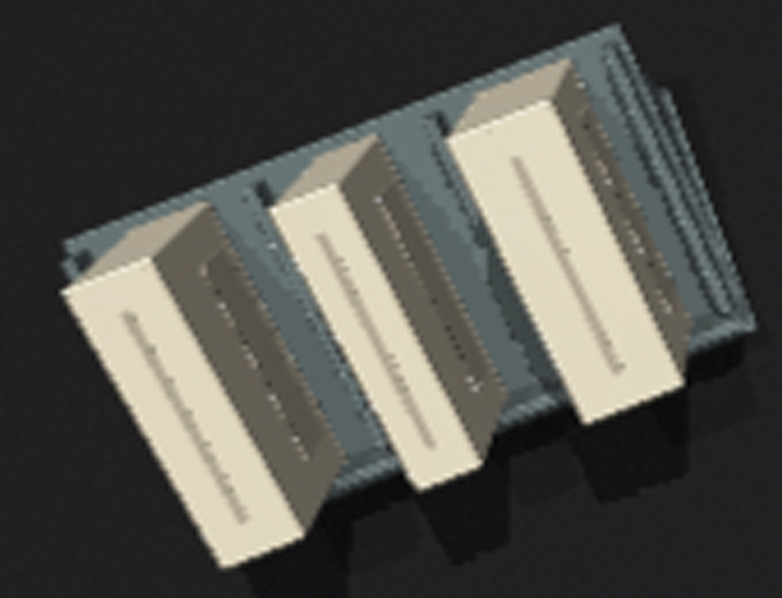

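View pics/t_draw.png

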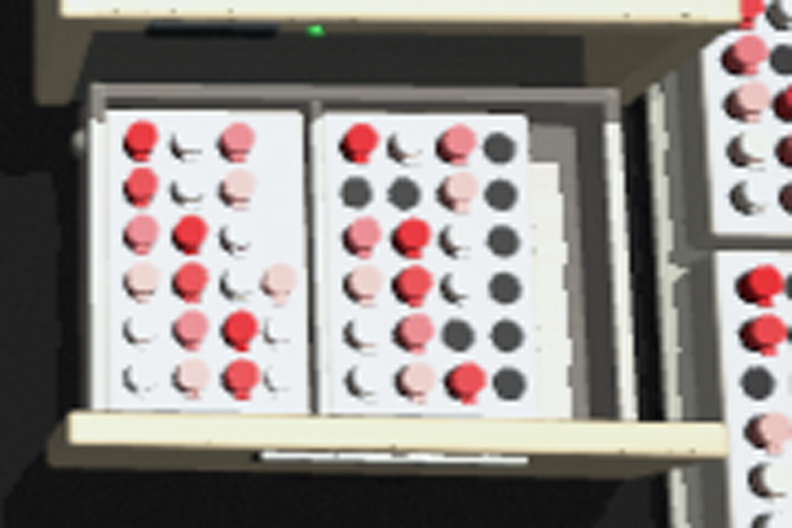

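View pics/s_stand.png

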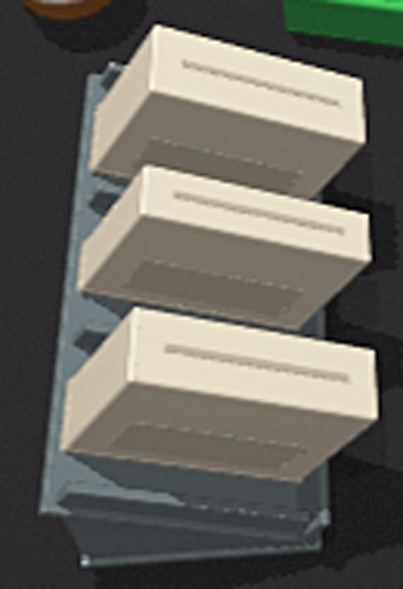

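View pics/s_draw.png

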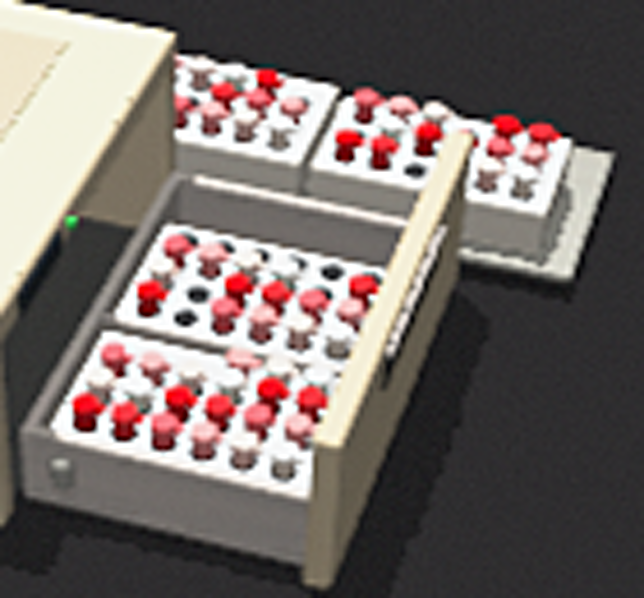

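```bash
cat > fit.py <<'E'
from h import *
from scipy.optimize import least_squares
np.set_printoptions(precision=4,suppress=True)
f=4.6
cr={75:[(65,290),(152,258),(303,537),(222,568)],0:[(270,208),(338,183),(482,463),(420,490)],-75:[(447,140),(550,100),(685,382),(588,424)]}
PT=params('top');PS=params('side')
c30,s30=np.cos(np.pi/6),.5
def corner(X,Y,th,du,sy,w,k):
    su=[1,1,-1,-1][k]; sw=[1,-1,-1,1][k]
    u=du+su*.06; p=np.array([u*c30-.085*s30, sy/1000+sw*w/2, .048+u*s30+.085*c30])
    R=np.array([[np.cos(th),-np.sin(th),0],[np.sin(th),np.cos(th),0],[0,0,1]])
    return R@p+[X,Y,0]
def res(v):
    X,Y,th,du,wa,wb,wc,=v; r=[]
    for sy,w in ((75,wa),(0,wb),(-75,wc)):
        for k in range(4):
            c,rr=cr[sy][k]; r+=list(proj('top',corner(X,Y,th,du,sy,w,k),PT)-np.array([170+(rr+.5)/f-.5,90+(c+.5)/f-.5]))
    r.append((du+.004)*200)
    return r
s=least_squares(res,[.4,.3,.4,-.004,.034,.027,.041]); print(s.x,np.abs(s.fun).max(), 'deg',np.degrees(s.x[2]))
print(s.fun.round(2))
# drawer
g=4.4
def tp(c,r): return (170+(r+.5)/g-.5,370+(c+.5)/g-.5)
z=.044
for n,c,r,z in [('rackL',318,200,.044),('rackR',530,200,.044),('rackL',322,412,.044),('rackR',537,412,.044),('part',310,200,.05),('part',315,410,.05),('wall -y inner',607,200,.05),('wall inner',623,415,.05),('wall out',636,415,.05),('wall out',619,120,.05),('floorwall?',562,180,.014),
 ('panel inner L',70,412,.102),('panel inner R',727,424,.102),('panel outer L',70,443,.102),('panel outer R',727,455,.102)]:
    print(n,atz('top',tp(c,r),z,PT))
for n,rc in [('mFL',(174,379.5)),('mFR',(175,537)),('mBL',(50,384)),('mBR',(50,530))]: print(n,atz('top',rc,.124,PT))
p=tri([('top',(147.9,289.6)),('side',(277.3,207.1))]); print('bottle',p)
for n in [('drawer_front','top',(275.8,455.3),.06),('gap','top',(232,504.7),.014),('mod','top',(195.2,444.7),0),('gap','side',(164.3,343.8),.014),('bay','side',(181.9,370.1),.014),('dfront','side',(184.8,370.4),.06),('mod','side',(186.7,298.8),0)]: print(n[0],atz(n[1],n[2],n[3]))
E
python3 fit.py
```

```text
[ 0.5912  0.2747  0.3575 -0.0057  0.0327  0.0257  0.0398] 0.8429717696460273 deg 20.484637473879157
[-0.26 -0.22 -0.63 -0.49 -0.12  0.74  0.15  0.73  0.   -0.08 -0.28 -0.31
  0.68  0.21  0.29 -0.06 -0.32 -0.1  -0.45 -0.04  0.84 -0.09  0.17 -0.24
 -0.34]
rackL [ 0.5997 -0.2177  0.044 ]
rackR [ 0.5969 -0.3055  0.044 ]
rackL [ 0.51  -0.213  0.044]
rackR [ 0.5076 -0.3004  0.044 ]
part [ 0.5984 -0.2129  0.05  ]
part [ 0.5102 -0.2089  0.05  ]
wall -y inner [ 0.5946 -0.3349  0.05  ]
wall inner [ 0.5048 -0.3327  0.05  ]
wall out [ 0.5047 -0.3379  0.05  ]
wall out [ 0.6287 -0.3431  0.05  ]
floorwall? [ 0.6122 -0.3306  0.014 ]
panel inner L [ 0.5057 -0.1035  0.102 ]
panel inner R [ 0.4945 -0.3509  0.102 ]
panel outer L [ 0.4937 -0.103   0.102 ]
panel outer R [ 0.4828 -0.3497  0.102 ]
mFL [ 0.6563 -0.0982  0.124 ]
mFR [ 0.6452 -0.3612  0.124 ]
mBL [ 0.8889 -0.1166  0.124 ]
mBR [ 0.8763 -0.3739  0.124 ]
bottle (array([ 0.7606,  0.0704, -0.0154]), [np.float64(2.6197382798240487), np.float64(2.6187384635907356)])
drawer_front [ 0.4852 -0.2296  0.06  ]
gap [ 0.57   -0.3405  0.014 ]
mod [ 0.6498 -0.2365  0.    ]
gap [ 0.5692 -0.3373  0.014 ]
bay [ 0.4912 -0.2892  0.014 ]
dfront [ 0.4807 -0.2246  0.06  ]
mod [ 0.6565 -0.2381  0.    ]
```

```bash
python3 - <<'E'
import cv2,numpy as np
t=cv2.imread('pics/top0.png'); 
def gam(i): return np.uint8(255*(i/255.)**.6)
cv2.imwrite('pics/t_draw2.png',cv2.resize(gam(t[185:275,435:525]),None,fx=6.5,fy=6.5,interpolation=cv2.INTER_NEAREST))
cv2.imwrite('pics/t_led.png',cv2.resize(gam(t[145:320,510:600]),None,fx=3.4,fy=3.4,interpolation=cv2.INTER_CUBIC))
E
```

```text
(no output)
```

View pics/t_draw2.png

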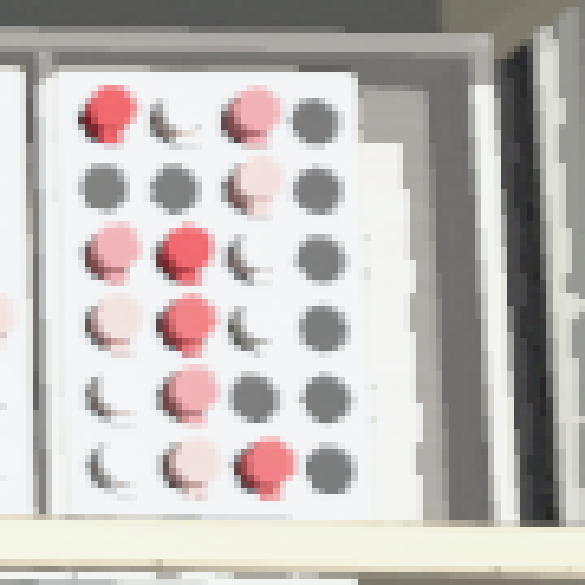

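View pics/t_led.png

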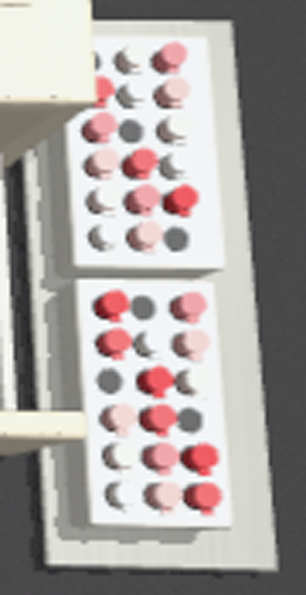

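```bash
cat > ov.py <<'E'
from fit import *
import sys
def draw(img,cam,pts,P,col=(0,255,0),closed=False,off=(0,0),sc=1):
    q=[proj(cam,p,P) for p in pts]; q=[(((c-off[1]+.5)*sc-.5),((r-off[0]+.5)*sc-.5)) for r,c in q]
    cv2.polylines(img,[np.int32(np.round(np.array(q)*16)).reshape(-1,1,2)],closed,col,1,cv2.LINE_AA,4)
def M(x,y,th):
    R=np.array([[np.cos(th),-np.sin(th),0],[np.sin(th),np.cos(th),0],[0,0,1]]); return lambda a,b,z:R@[a,b,z]+[x,y,0]
if __name__=='__main__':
    mx,my,mth,yg=[float(a) for a in sys.argv[1:5]]; m=M(mx,my,np.radians(mth)); tag=sys.argv[5]
    for cam,P,(r0,r1,c0,c1),sc in [('top',PT,(165,300,370,550),4.4),('side',PS,(95,240,280,420),4.1)]:
        im=cv2.imread(f'pics/{cam}0.png')[r0:r1,c0:c1]; im=cv2.resize(im,None,fx=sc,fy=sc,interpolation=cv2.INTER_CUBIC)
        k=dict(off=(r0,c0),sc=sc)
        draw(im,cam,[m(-.164,-.125,.102),m(-.164,.125,.102),m(-.15,.125,.102),m(-.15,-.125,.102)],P,(0,255,0),True,**k)
        draw(im,cam,[m(0,-.13,.124),m(0,.13,.124)],P,(255,255,0),**k)
        draw(im,cam,[m(-.15,yg,.05),m(-.012,yg,.05),m(-.012,yg+.117,.05),m(-.15,yg+.117,.05)],P,(0,0,255),True,**k)
        draw(im,cam,[m(-.15,yg,.014),m(-.012,yg,.014)],P,(255,0,255),**k)
        draw(im,cam,[m(-.15,yg+.0295,.044),m(-.012,yg+.0295,.044)],P,(255,0,0),**k)
        draw(im,cam,[m(-.15,yg+.0365,.044),m(-.012,yg+.0365,.044)],P,(0,128,255),**k)
        cv2.imwrite(f'pics/ov_{cam}_{tag}.png',im)
    X,Y,th,du=s.x[:4]
    for cam,P,(r0,r1,c0,c1),sc in [('top',PT,(170,300,90,260),4.4),('side',PS,(280,470,180,310),3.1)]:
        im=cv2.imread(f'pics/{cam}0.png')[r0:r1,c0:c1]; im=cv2.resize(im,None,fx=sc,fy=sc,interpolation=cv2.INTER_CUBIC)
        for sy,w in ((75,.034),(0,.027),(-75,.041)):
            draw(im,cam,[corner(X,Y,th,du,sy,w,k) for k in range(4)],P,(0,255,0),True,off=(r0,c0),sc=sc)
        cv2.imwrite(f'pics/ovs_{cam}_{tag}.png',im)
E
python3 ov.py .6508 -.2297 -2.5 -.1095 1 >/dev/null
```

```text
(no output)
```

View pics/ov_top_1.png

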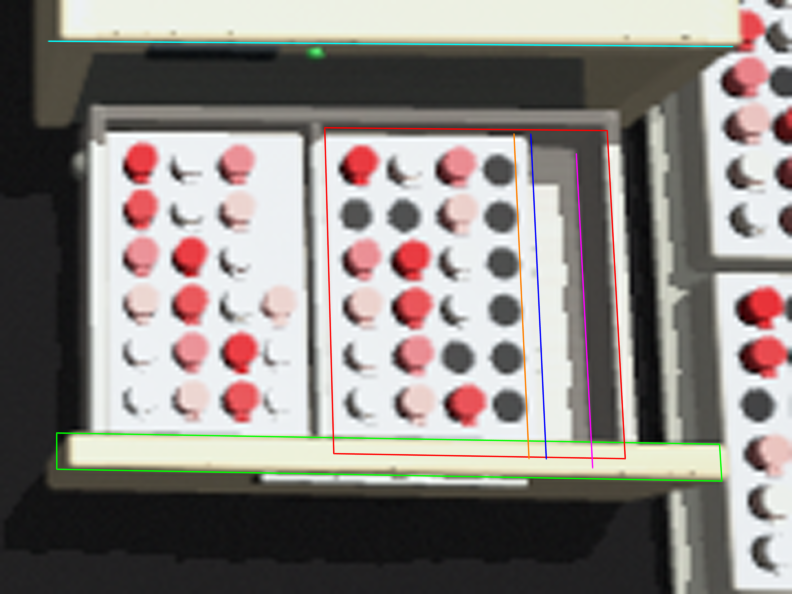

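View pics/ov_side_1.png

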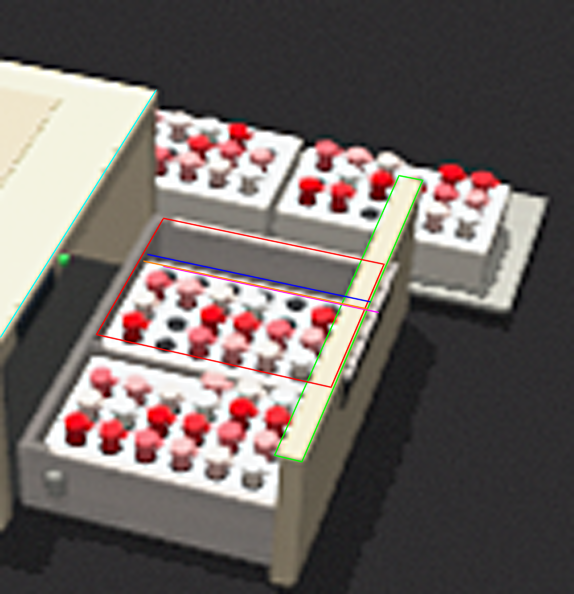

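View pics/ovs_side_1.png

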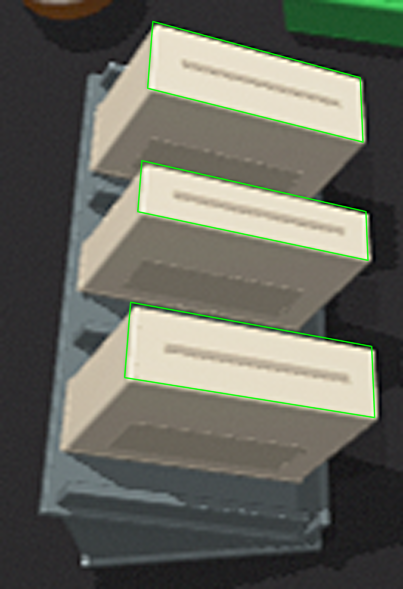

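View pics/ovs_top_1.png

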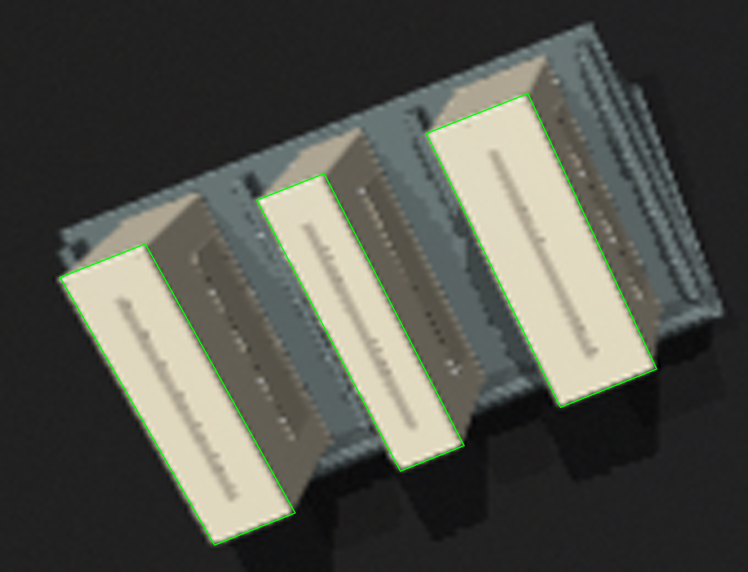

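```bash
cat > ov2.py <<'E'
from ov import *
mx,my,mth,yg=[float(a) for a in sys.argv[1:5]]; m=M(mx,my,np.radians(mth)); tag=sys.argv[5]
out=[]
for cam,P,(r0,r1,c0,c1),sc in [('side',PS,(140,185,300,385),9),('top',PT,(185,285,440,525),6)]:
    im=cv2.imread(f'pics/{cam}0.png')[r0:r1,c0:c1]; im=np.uint8(255*(im/255.)**.7); im=cv2.resize(im,None,fx=sc,fy=sc,interpolation=cv2.INTER_CUBIC)
    k=dict(off=(r0,c0),sc=sc)
    draw(im,cam,[m(-.164,-.125,.102),m(-.164,.125,.102),m(-.15,.125,.102),m(-.15,-.125,.102)],P,(0,255,0),True,**k)
    draw(im,cam,[m(-.15,yg,.05),m(-.012,yg,.05),m(-.012,yg+.117,.05),m(-.15,yg+.117,.05)],P,(0,0,255),True,**k)
    draw(im,cam,[m(-.15,yg,.014),m(-.012,yg,.014)],P,(255,0,255),**k)
    draw(im,cam,[m(-.15,yg+.0295,.044),m(-.012,yg+.0295,.044)],P,(255,0,0),**k)
    cv2.imwrite(f'pics/z_{cam}_{tag}.png',im)
E
python3 ov2.py .6500 -.2330 -2.3 -.106 1 >/dev/null
```

```text
(no output)
```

View pics/z_side_1.png

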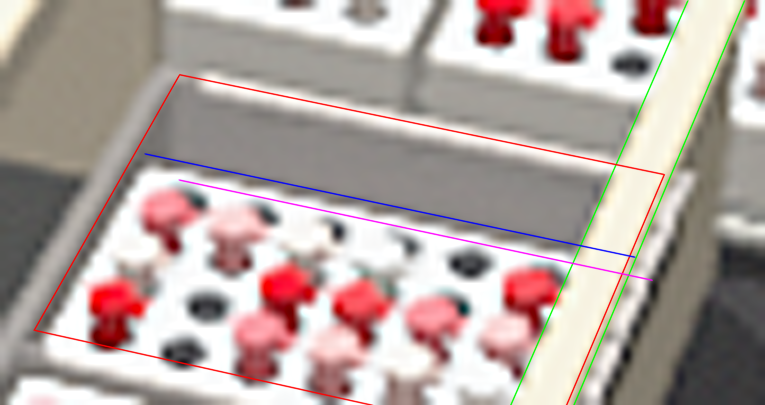

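View pics/z_top_1.png

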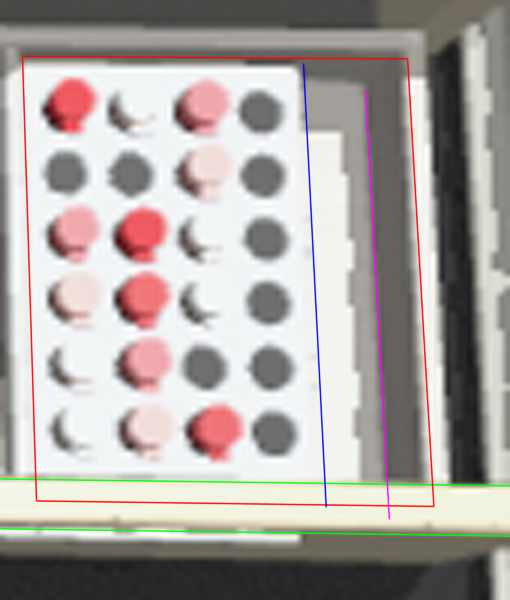

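>>> {"method": "arm_command", "body": {"plan": [0,0.55,1,0,0.053,0,0.55,1,0,0.053,0,0.55,1,0,0.053,0,0.55,1,0,0.053,0,0.55,1,0,0.053,0,0.55,1,0,0.053,0,0.55,1,0,0.053,0,0.55,1,0,0.053,0,0.55,1,0,0.053,0,0.55,1,0,0.053,0,0.55,1,0,0.053], "newtons": 20}}

```text
time_s: 2.05
ee_pos: [0.3547, -0.1325, 0.4047]
eef_rot: [3.141, -0.0, 0.361]
force: [-0.3, -0.2, -0.6]
grip_width: 0.0473
```

>>> {"method": "arm_command", "body": {"plan": [0,0.5,0.984,0,0,0,0.5,0.984,0,0,0,0.5,0.984,0,0,0,0.5,0.984,0,0,0,0.5,0.984,0,0,0,0.5,0.984,0,0,0,0.5,0.984,0,0,0,0.5,0.984,0,0,0,0.5,0.984,0,0,0,0.5,0.984,0,0,0,0.5,0.984,0,0,0,0.5,0.984,0,0]}}

```text
time_s: 3.25
ee_pos: [0.5547, 0.2582, 0.4047]
eef_rot: [3.141, 0.0, 0.356]
force: [-0.6, 0.8, -0.0]
grip_width: 0.0472
```

```bash
python3 - <<'E'
from h import *
print(sensors.get_obs()['ee_pos'])
for c in ['wrist','side','top']: cv2.imwrite(f'pics/{c}1.png',vision.camera(c))
E
```

```text
[0.55474193 0.25818377 0.40471192]
```

View pics/wrist1.png

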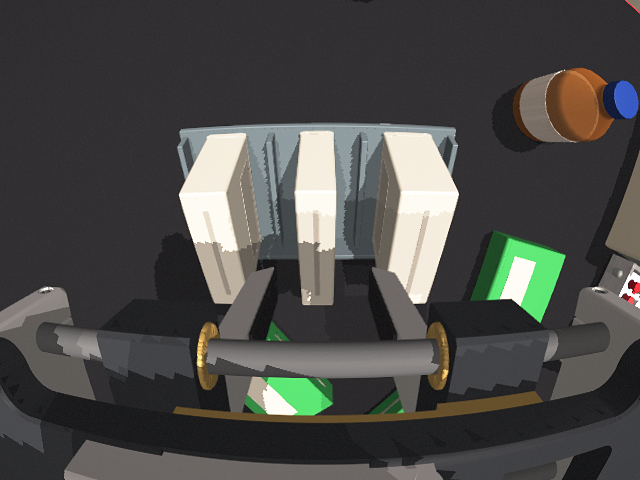

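View pics/side1.png

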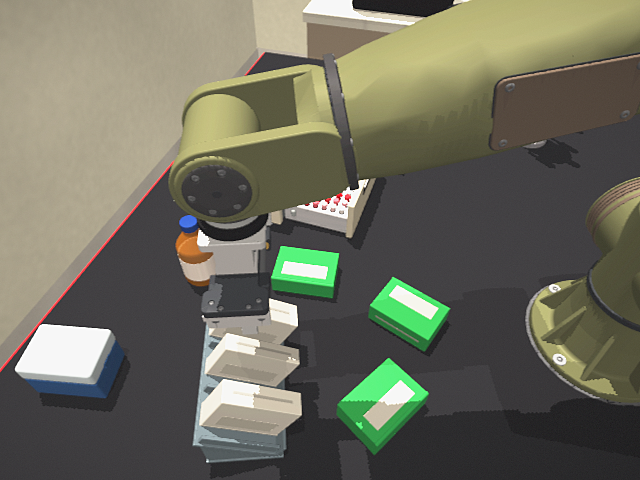

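>>> {"method": "arm_command", "body": {"plan": [0,0,0,-0.1,0,0,0,0,-0.2,0,0,0,0,-0.26,0,0,0,0,-0.3,0,0,0,0,-0.3,0,0,0,0,-0.3,0]}}

```text
time_s: 4.0
ee_pos: [0.5545, 0.2599, 0.2856]
eef_rot: [3.142, -0.001, 0.357]
force: [-0.2, -0.8, -0.0]
grip_width: 0.0467
```

```bash
python3 - <<'E'
from h import *
print(sensors.get_obs()['ee_pos'],sensors.get_obs()['eef_rot'])
for c in ['wrist','side','top']: cv2.imwrite(f'pics/{c}2.png',vision.camera(c))
E
```

```text
[0.5545403  0.25987089 0.2856131 ] [ 3.14157253e+00 -8.89419935e-04  3.57303934e-01]
```

View pics/wrist2.png

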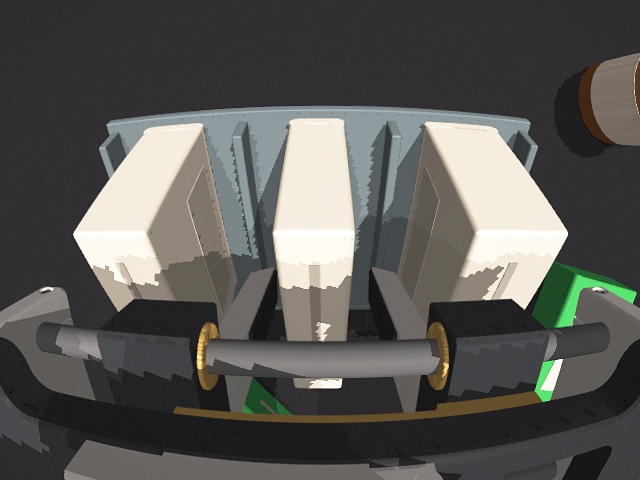

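View pics/side2.png

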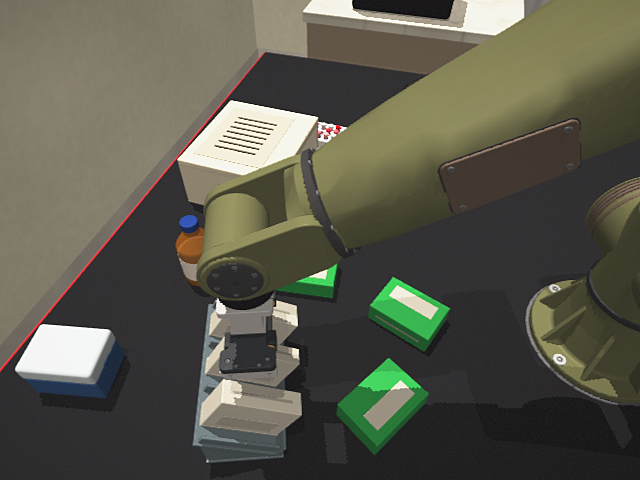

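>>> {"method": "arm_command", "body": {"plan": [1,0,0,0,0,1,0,0,0,0,1,0,0,0,0,1,0,0,0,0,1,0,0,0,0,1,0,0,0.05,0,1,0,0,0.12,0,1,0,0,0.2,0,1,0,0,0.3,0,1,0,0,0.3,0], "newtons": 12}}

```text
time_s: 5.15
ee_pos: [0.5544, 0.2603, 0.4099]
eef_rot: [-3.142, -0.008, 0.358]
force: [0.4, 1.0, -1.9]
grip_width: 0.027
```

```bash
python3 - <<'E'
from h import *
o=sensors.get_obs();print(o['ee_pos'],o['force'],o['moment'],o['grip_width'])
for c in ['wrist','side','top']: cv2.imwrite(f'pics/{c}3.png',vision.camera(c))
E
```

```text
[0.55442718 0.26026861 0.40986859] [ 0.37126449  0.97560326 -1.91713556] [ 0.00695517 -0.01621449  0.04189121] 0.02697572267772152
```

View pics/wrist3.png

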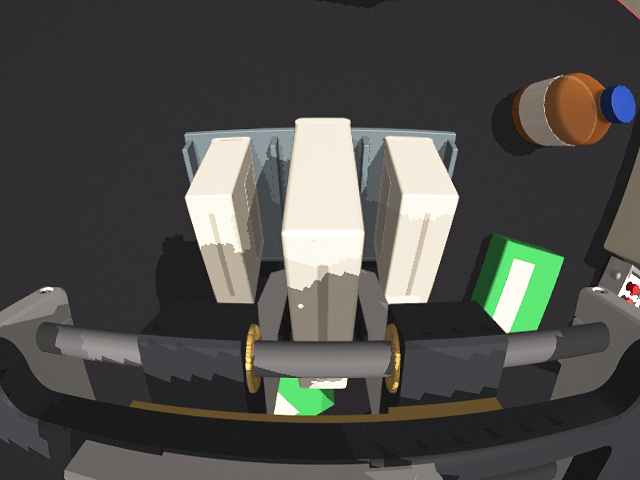

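View pics/side3.png

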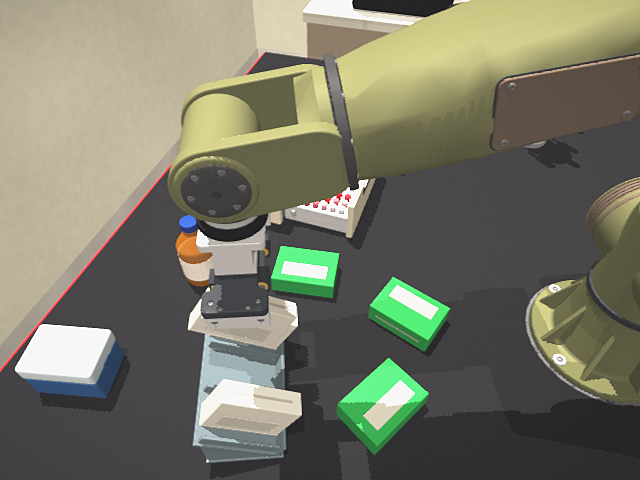

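View pics/top3.png

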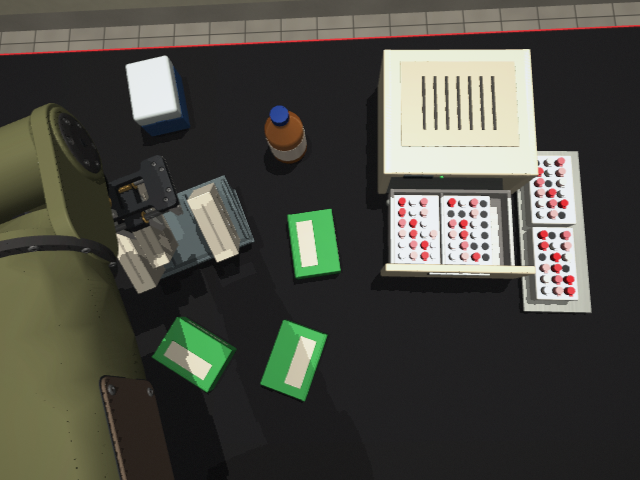

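```bash
python3 - <<'E'
from h import *
np.set_printoptions(precision=3,suppress=True)
for rc in [(243,340),(278,340),(330,325),(400,305),(362,262)]: print(rc,atz('top',rc,0.0),atz('top',rc,0.05))
for p in [(.43,-.07,0),(.36,-.07,0),(.5,-.07,0),(.43,-.05,0)]: print(p,proj('top',p),proj('side',p))
E
```

```text
(243, 340) [ 0.56  -0.028  0.   ] [ 0.552 -0.028  0.05 ]
(278, 340) [ 0.492 -0.026  0.   ] [ 0.487 -0.026  0.05 ]
(330, 325) [0.395 0.005 0.   ] [0.396 0.003 0.05 ]
(400, 305) [0.269 0.045 0.   ] [0.278 0.041 0.05 ]
(362, 262) [0.338 0.125 0.   ] [0.343 0.116 0.05 ]
(0.43, -0.07, 0) [310.043 364.282] [257.045 376.028]
(0.36, -0.07, 0) [348.053 365.721] [264.39  409.146]
(0.5, -0.07, 0) [273.175 362.887] [249.901 343.821]
(0.43, -0.05, 0) [310.279 353.709] [264.045 374.076]
```

>>> {"method": "arm_command", "body": {"plan": [1,-0.05,-0.1,0,-0.03,1,-0.12,-0.23,0,-0.09,1,-0.17,-0.35,0,-0.15,1,-0.22,-0.47,0,-0.189,1,-0.28,-0.59,0,-0.189,1,-0.33,-0.7,0,-0.189,1,-0.386,-0.813,-0.05,-0.189,1,-0.386,-0.813,-0.13,-0.189,1,-0.386,-0.813,-0.2,-0.189,1,-0.386,-0.813,-0.25,-0.189,1,-0.386,-0.813,-0.25,-0.189]}}

```text
time_s: 6.4
ee_pos: [0.399, -0.0649, 0.3014]
eef_rot: [-3.14, 0.007, -0.039]
force: [0.1, 0.4, -2.1]
grip_width: 0.0272
```

```bash
python3 - <<'E'
from h import *
o=sensors.get_obs();print(o['ee_pos'],o['eef_rot'],o['force'],o['moment'],o['grip_width'])
for c in ['side','top']: cv2.imwrite(f'pics/{c}4.png',vision.camera(c))
E
```

```text
[ 0.39900672 -0.06490166  0.30140304] [-3.14015037  0.00689334 -0.03852753] [ 0.07968267  0.38547412 -2.14221578] [0.00566361 0.0174129  0.02697522] 0.027196321546167596
```

View pics/side4.png

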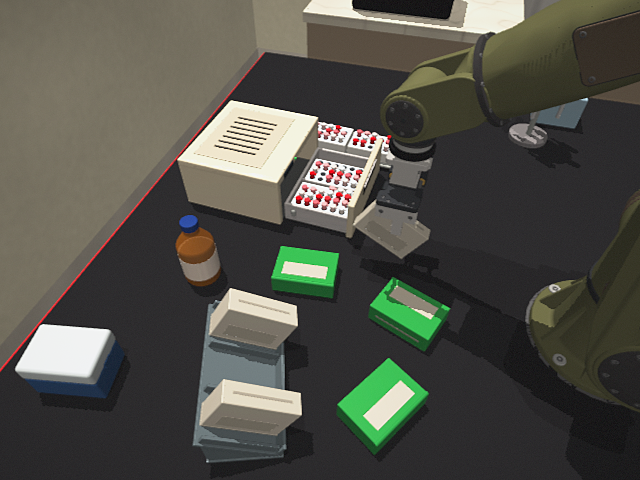

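View pics/top4.png

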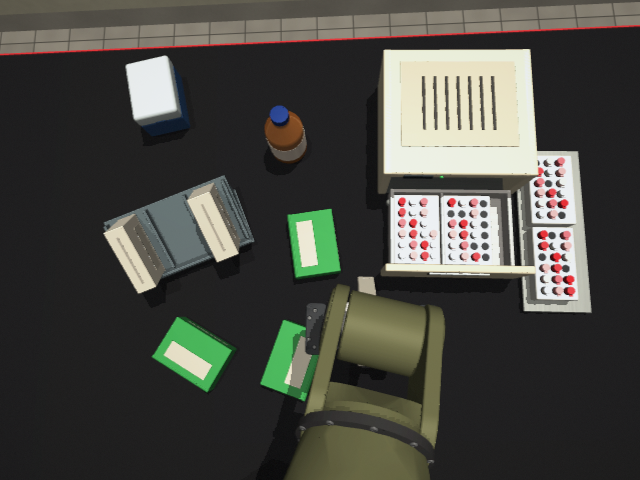

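>>> {"method": "arm_command", "body": {"plan": [1,-0.075,0,-0.05,0,1,-0.075,0,-0.0825,0,1,-0.075,0,-0.0825,0,1,-0.05,0,-0.0885,0,1,-0.0275,0,-0.096,0,1,-0.004,0,-0.1035,0,1,0.018,0,-0.113,0,1,0.04,0,-0.125,0,1,0.06,0,-0.1347,0,1,0.06,0,-0.1347,0,1,0.06,0,-0.1347,0], "newtons": 5}}

```text
time_s: 7.6
ee_pos: [0.4239, -0.0648, 0.2504]
eef_rot: [-3.141, 0.001, -0.038]
force: [0.6, 0.1, -3.6]
grip_width: 0.0267
```

```bash
python3 - <<'E'
from h import *
o=sensors.get_obs();print(o['ee_pos'],o['eef_rot'],o['force'],o['moment'],o['grip_width'])
for c in ['side','wrist']: cv2.imwrite(f'pics/{c}5.png',vision.camera(c))
s=cv2.imread('pics/side5.png'); cv2.imwrite('pics/side5z.png',cv2.resize(s[180:300,310:470],None,fx=4,fy=4,interpolation=cv2.INTER_CUBIC))
E
```

```text
[ 0.42386627 -0.06483503  0.25040593] [-3.14126959e+00  1.03907939e-03 -3.79616336e-02] [ 0.64611124  0.05632546 -3.58105081] [ 0.02172805 -0.02033879 -0.00399445] 0.026682400511701204
```

View pics/side5z.png

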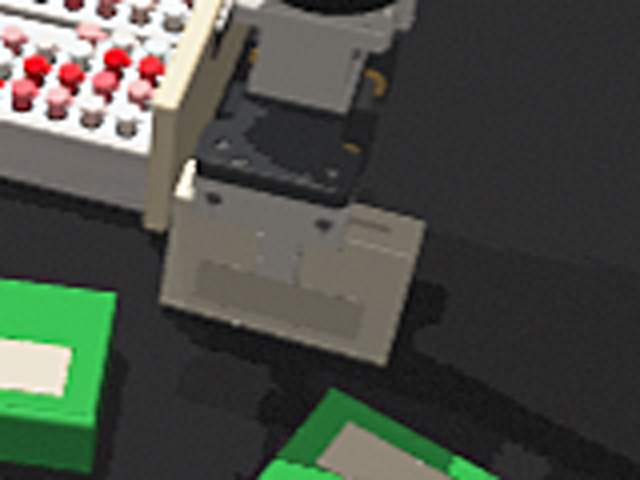

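View pics/wrist5.png

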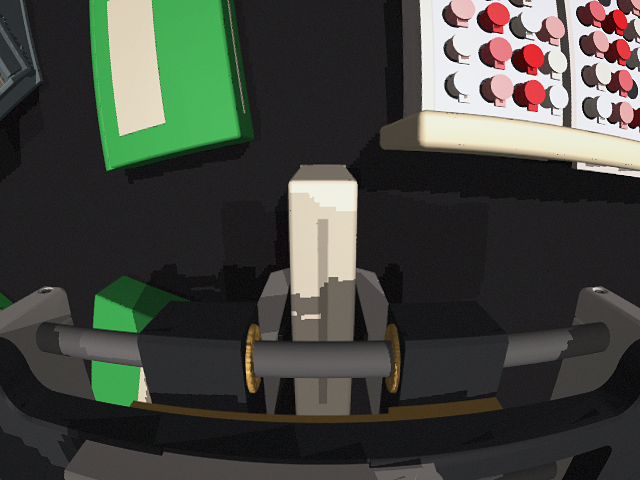

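```bash
python3 - <<'E'
from h import *
np.set_printoptions(precision=4,suppress=True)
P=params('side')
th=np.radians(-2.2); n=np.array([-np.sin(th),np.cos(th),0]); c=np.array([.424,-.0648,0])+.0135*n
for a,b in [(160,302),(385,365),(425,228),(178,190)]:
    o,d=ray('side',(180+(b+.5)/4-.5,310+(a+.5)/4-.5),P); print(o+d*((c-o)@n)/(d@n))
E
```

```text
[ 0.4835 -0.0536  0.0066]
[ 0.3638 -0.049   0.0022]
[ 0.3599 -0.0488  0.1059]
[ 0.4791 -0.0534  0.0919]
```

>>> {"method": "arm_command", "body": {"plan": [0.23,0.06,0,0,0,0.23,0,0,0,0,0.23,0,0,0,0,1,0,0,0,0,1,0,0,0,0,1,0,0,0,0,1,0,0,0,0,1,0,0,0.05,0,1,0,0,0.15,0,1,0,0,0.25,0,1,0,0,0.3375,0,1,0,0,0.3375,0], "newtons": 15}}

```text
time_s: 8.9
ee_pos: [0.4244, -0.065, 0.3897]
eef_rot: [3.14, -0.007, -0.038]
force: [0.0, -0.4, -3.6]
grip_width: 0.0268
```

```bash
python3 - <<'E'
from h import *
o=sensors.get_obs();print(o['ee_pos'],o['eef_rot'],o['force'],o['moment'],o['grip_width'])
for c in ['side','wrist']: cv2.imwrite(f'pics/{c}6.png',vision.camera(c))
s=cv2.imread('pics/side6.png'); cv2.imwrite('pics/side6z.png',cv2.resize(s[150:300,290:450],None,fx=4,fy=4,interpolation=cv2.INTER_CUBIC))
E
```

```text
[ 0.4243881  -0.06496116  0.38974959] [ 3.14022618 -0.00698506 -0.0379708 ] [ 0.02841259 -0.37742885 -3.60749971] [0.02426498 0.0244897  0.02066404] 0.0268313485751208
```

View pics/side6z.png

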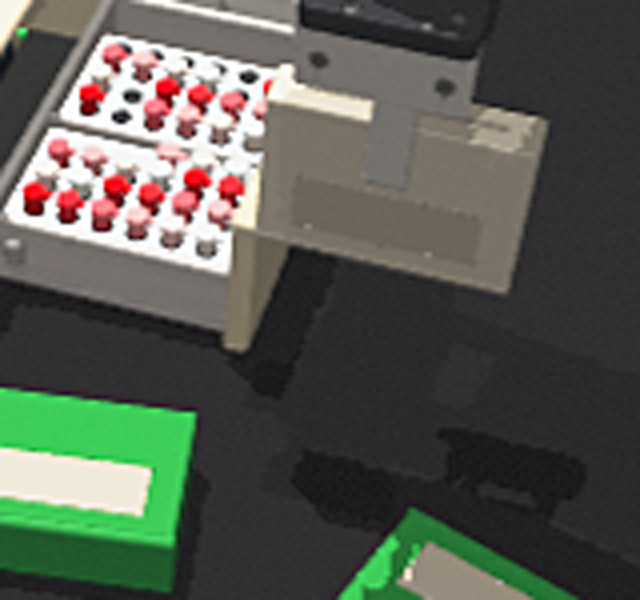

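View pics/wrist6.png

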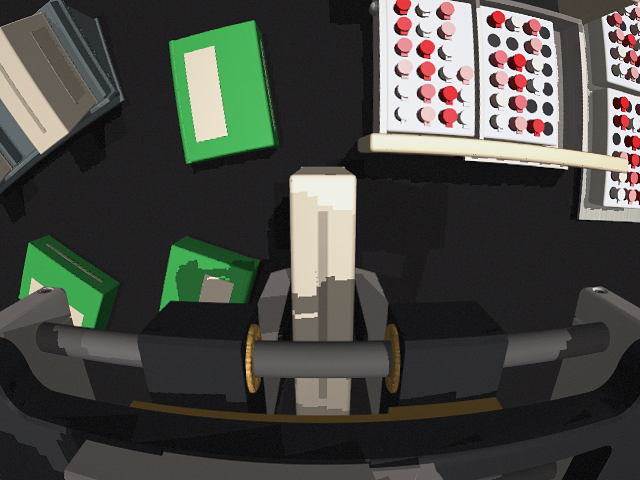

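>>> {"method": "arm_command", "body": {"plan": [1,0.06,-0.1,0,0,1,0.12,-0.2,0,0,1,0.18,-0.3,0,0,1,0.24,-0.42,0,0,1,0.3,-0.54,0,0,1,0.354,-0.636,0,0,1,0.354,-0.636,0,0,1,0.354,-0.636,0,0,1,0.354,-0.636,0,0]}}

```text
time_s: 9.9
ee_pos: [0.5654, -0.3186, 0.3844]
eef_rot: [-3.14, 0.002, -0.038]
force: [-0.6, -0.1, -3.0]
grip_width: 0.0271
```

```bash
python3 - <<'E'
from h import *
o=sensors.get_obs();print(o['ee_pos'],o['eef_rot'],o['force'],o['moment'],o['grip_width'])
for c in ['side','wrist','top']: cv2.imwrite(f'pics/{c}7.png',vision.camera(c))
E
```

```text
[ 0.56544851 -0.3186071   0.38438531] [-3.14029505e+00  1.92378310e-03 -3.75506279e-02] [-0.57173851 -0.11770581 -3.00396497] [0.04377804 0.01421804 0.09114402] 0.02708468710377591
```

View pics/side7.png

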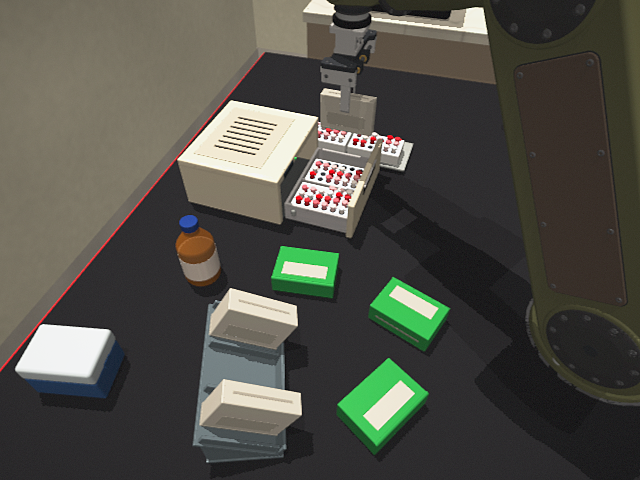

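View pics/wrist7.png

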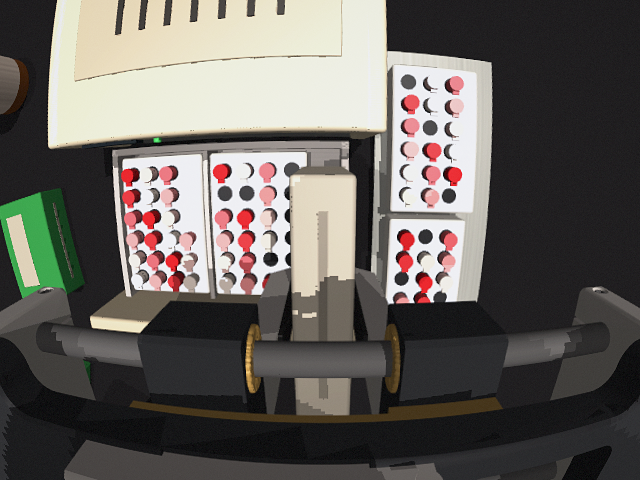

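View pics/top7.png

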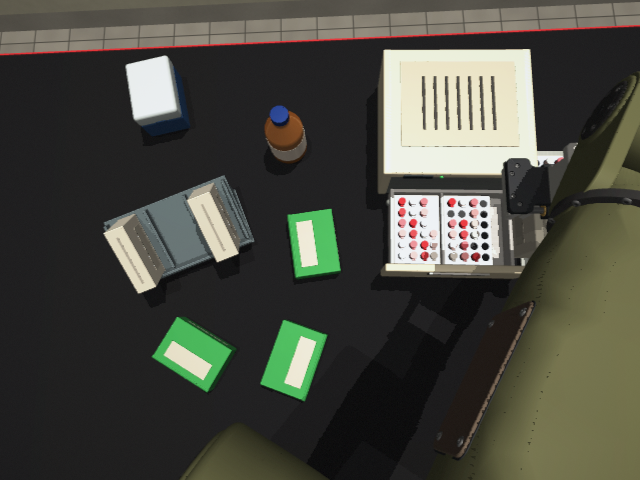

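```bash
python3 - <<'E'
import cv2,numpy as np
s=cv2.imread('pics/wrist7.png'); s=np.uint8(255*(s/255.)**.7); cv2.imwrite('pics/wrist7z.png',cv2.resize(s[130:310,200:400],None,fx=3.3,fy=3.3,interpolation=cv2.INTER_CUBIC))
E
```

```text
(no output)
```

View pics/wrist7z.png

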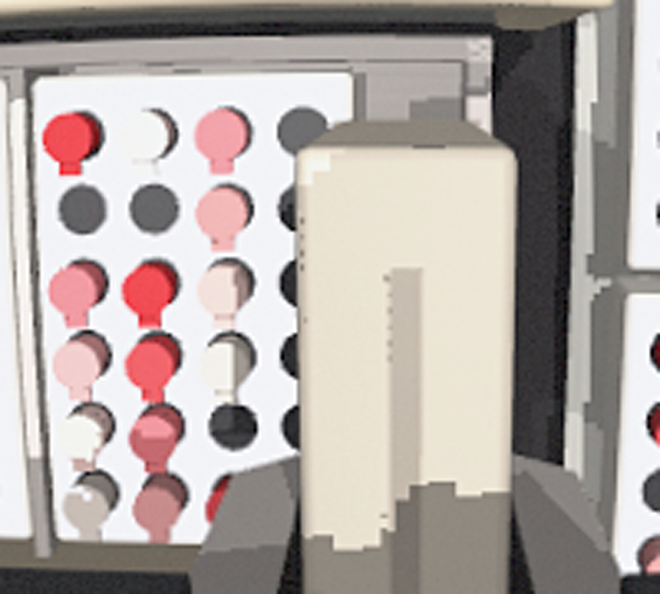

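```bash
python3 - <<'E'
from h import *
np.set_printoptions(precision=4,suppress=True)
P=params('wrist')
def w(a,b,z): return atz('wrist',(130+(b+.5)/3.3-.5,200+(a+.5)/3.3-.5),z,P)
th=np.radians(-2.2); R=np.array([[np.cos(th),-np.sin(th)],[np.sin(th),np.cos(th)]])
def mm(p): return R.T@(p[:2]-[.65,-.233])
for n,a,b,z in [('rackR',353,80,.044),('rackR',353,110,.044),('rackL',33,80,.044),('rackL',46,540,.044),('wall in',464,80,.05),('wall in',467,118,.05),('wall out',490,80,.05),('part R',30,80,.05),('part R',48,540,.05),('blockbot L',340,122,.14),('blockbot R',480,122,.14),('blocktop L',303,148,.225),('blocktop R',512,148,.225),('modfront',200,15,.124)]:
    p=w(a,b,z); print(n,p,mm(p))
E
```

```text
rackR [ 0.6311 -0.305   0.044 ] [-0.0161 -0.0726]
rackR [ 0.6232 -0.3047  0.044 ] [-0.024  -0.0726]
rackL [ 0.6366 -0.2187  0.044 ] [-0.0139  0.0138]
rackL [ 0.5058 -0.2094  0.044 ] [-0.145  0.018]
wall in [ 0.6301 -0.3336  0.05  ] [-0.016  -0.1013]
wall in [ 0.6203 -0.3341  0.05  ] [-0.0258 -0.1022]
wall out [ 0.6299 -0.3403  0.05  ] [-0.016 -0.108]
part R [ 0.6366 -0.2197  0.05  ] [-0.0139  0.0128]
part R [ 0.5081 -0.212   0.05  ] [-0.1426  0.0155]
blockbot L [ 0.6236 -0.3062  0.14  ] [-0.0235 -0.0742]
blockbot R [ 0.6227 -0.332   0.14  ] [-0.0235 -0.0999]
blocktop L [ 0.6238 -0.3063  0.225 ] [-0.0234 -0.0743]
blocktop R [ 0.6229 -0.3304  0.225 ] [-0.0233 -0.0984]
modfront [ 0.6459 -0.2786  0.124 ] [-0.0024 -0.0457]
```

>>> {"method": "arm_command", "body": {"plan": [1,0,0,-0.08,-0.003,1,0,0,-0.16,-0.003,1,0,0,-0.19,-0.003,1,0,0,-0.205,-0.003,1,0,0,-0.215,-0.003,1,0,0,-0.225,-0.003,1,0,0,-0.235,-0.003,1,0,0,-0.24,-0.003,1,0,0,-0.24,-0.003]}}

```text
time_s: 10.95
ee_pos: [0.5655, -0.3194, 0.2897]
eef_rot: [-3.142, 0.0, -0.044]
force: [0.1, 0.3, -2.2]
grip_width: 0.0272
```

```bash
python3 - <<'E'
from h import *
o=sensors.get_obs();print(o['ee_pos'],o['eef_rot'],o['force'],o['moment'],o['grip_width'])
for c in ['side','wrist']: cv2.imwrite(f'pics/{c}8.png',vision.camera(c))
s=cv2.imread('pics/side8.png'); cv2.imwrite('pics/side8z.png',cv2.resize(s[80:240,270:430],None,fx=3.6,fy=3.6,interpolation=cv2.INTER_CUBIC))
E
```

```text
[ 0.5655428  -0.31935324  0.28972828] [-3.14154879e+00  5.93413968e-05 -4.43690241e-02] [ 0.13641411  0.29515565 -2.20659969] [ 0.00668342  0.05885571 -0.07174651] 0.02723364850017726
```

View pics/side8z.png

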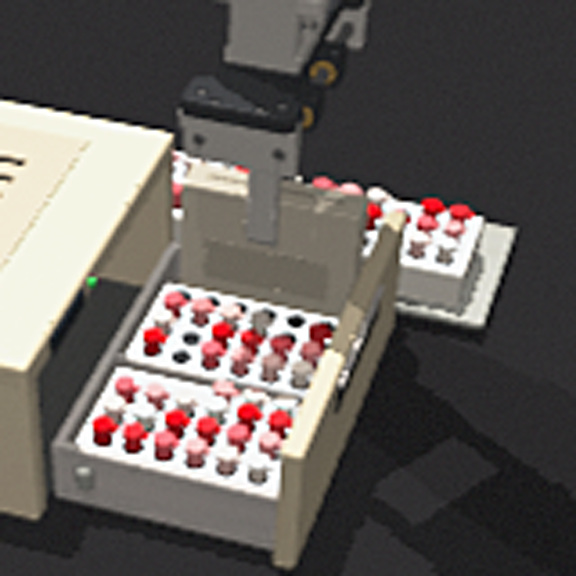

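View pics/wrist8.png

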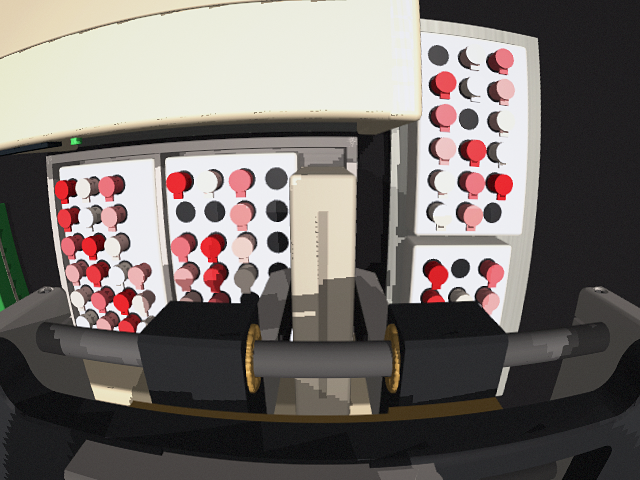

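>>> {"method": "arm_command", "body": {"plan": [1,0,0,-0.015,0,1,0,0,-0.03,0,1,0,0,-0.045,0,1,0,0,-0.055,0,1,0,0,-0.06,0,1,0,0,-0.064,0,1,0,0,-0.064,0]}}

```text
time_s: 11.75
ee_pos: [0.5659, -0.3192, 0.2654]
eef_rot: [3.141, -0.002, -0.044]
force: [0.6, 3.1, 4.1]
grip_width: 0.0269
```

```bash
python3 - <<'E'
from h import *
o=sensors.get_obs();print(o['ee_pos'],o['eef_rot'],o['force'],o['moment'],o['grip_width'])
E
```

```text
[ 0.56592456 -0.31923031  0.26539107] [ 3.14107430e+00 -2.11775490e-03 -4.42411293e-02] [0.64042593 3.07023969 4.08956028] [ 0.62802704 -0.0237419   0.0606965 ] 0.026898888519670917
```

>>> {"method": "arm_command", "body": {"plan": [0.2,0,0,0,0,0.2,0,0,0,0,0.2,0,0,0,0,0.2,0,0,0.06,0,0.2,0,0,0.16,0,0.2,0,0,0.28,0,0.2,0,0,0.35,0,0.2,0,0,0.35,0]}}

```text
time_s: 12.55
ee_pos: [0.5655, -0.3193, 0.4091]
eef_rot: [3.138, -0.006, -0.044]
force: [0.3, -0.4, -0.1]
grip_width: 0.0377
```

```bash
python3 - <<'E'
from h import *
np.set_printoptions(precision=4,suppress=True)
o=sensors.get_obs();print(o['ee_pos'],o['force'],o['grip_width'])
for c in ['side','wrist']: cv2.imwrite(f'pics/{c}9.png',vision.camera(c))
s=cv2.imread('pics/side9.png'); cv2.imwrite('pics/side9z.png',cv2.resize(s[80:240,270:430],None,fx=3.6,fy=3.6,interpolation=cv2.INTER_CUBIC))
E
```

```text
[ 0.5655 -0.3193  0.4091] [ 0.3345 -0.4431 -0.0584] 0.037725823897622725
```

View pics/side9z.png

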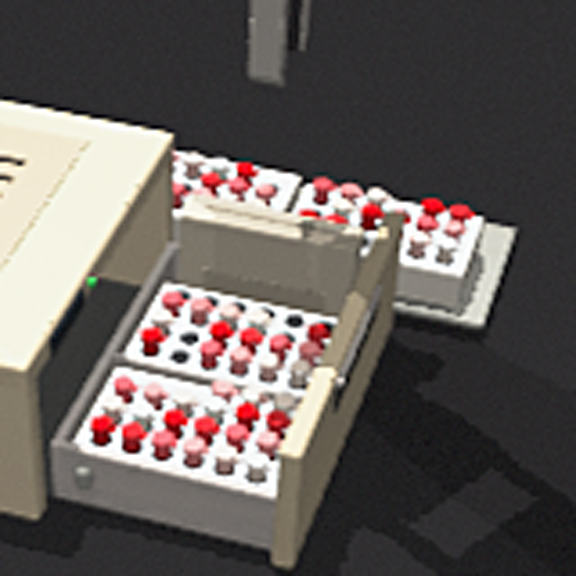

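View pics/wrist9.png

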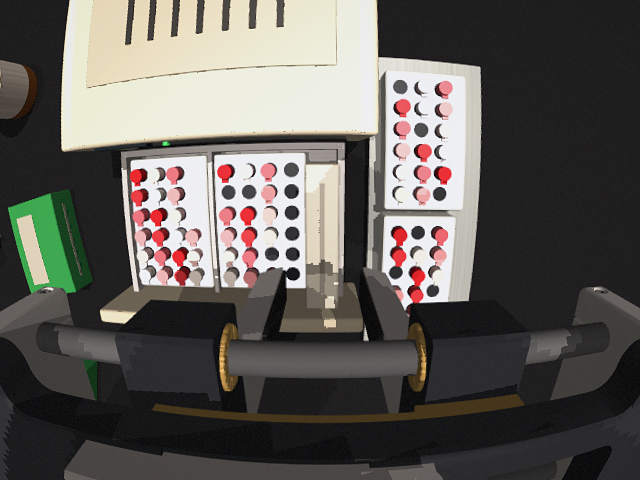

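```bash
python3 - <<'E'
import cv2,numpy as np
s=cv2.imread('pics/wrist9.png'); s=np.uint8(255*(s/255.)**.7); cv2.imwrite('pics/wrist9z.png',cv2.resize(s[135:335,280:400],None,fx=5,fy=3,interpolation=cv2.INTER_CUBIC))
E
```

```text
(no output)
```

View pics/wrist9z.png

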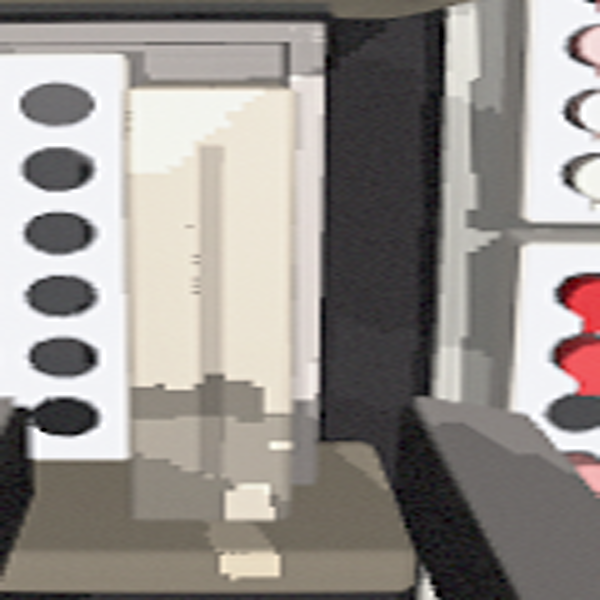

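>>> {"method": "arm_command", "body": {"plan": [1,-0.11,0.07,0,0,1,-0.22,0.14,0,0,1,-0.32,0.2,0,0,1,-0.364,0.223,0,0,1,-0.364,0.223,-0.1,0,1,-0.364,0.223,-0.2,0,1,-0.364,0.223,-0.3,0,1,-0.364,0.223,-0.375,0,1,-0.364,0.223,-0.375,0,1,-0.364,0.223,-0.375,0]}}

```text
time_s: 13.65
ee_pos: [0.42, -0.2301, 0.2541]
eef_rot: [-3.141, 0.001, -0.044]
force: [-0.4, -0.2, -0.2]
grip_width: 0.0004
```

```bash
python3 - <<'E'
from h import *
np.set_printoptions(precision=4,suppress=True)
o=sensors.get_obs();print(o['ee_pos'],o['force'],o['grip_width'])
for c in ['side']: cv2.imwrite(f'pics/{c}10.png',vision.camera(c))
E
```

```text
[ 0.42   -0.2301  0.2541] [-0.4259 -0.211  -0.2439] 0.00042608729479331044
```

View pics/side10.png

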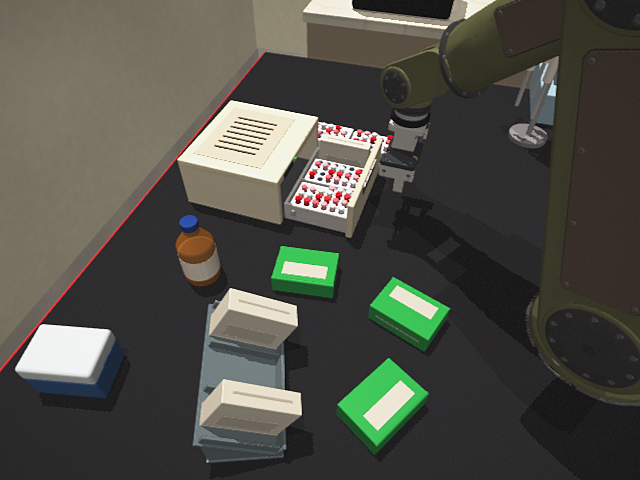

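>>> {"method": "arm_command", "body": {"plan": [1,0.06,0,0,0,1,0.1,-0.004,0,0,1,0.12,-0.005,0,0,1,0.13,-0.005,0,0,1,0.1375,-0.006,0,0,1,0.145,-0.006,0,0,1,0.155,-0.006,0,0,1,0.165,-0.007,0,0,1,0.175,-0.007,0,0,1,0.1875,-0.008,0,0,1,0.2,-0.008,0,0,1,0.2125,-0.009,0,0,1,0.225,-0.009,0,0,1,0.2375,-0.01,0,0,1,0.25,-0.01,0,0,1,0.2625,-0.011,0,0,1,0.275,-0.011,0,0,1,0.2875,-0.012,0,0,1,0.3,-0.012,0,0,1,0.3125,-0.013,0,0]}}

```text
time_s: 15.7
ee_pos: [0.5454, -0.2353, 0.2541]
eef_rot: [-3.141, 0.0, -0.044]
force: [-1.4, 0.8, 0.2]
grip_width: 0.0006
```

```bash
python3 - <<'E'
from h import *
np.set_printoptions(precision=4,suppress=True)
o=sensors.get_obs();print(o['ee_pos'],o['force'],o['grip_width'])
for c in ['side']: cv2.imwrite(f'pics/{c}11.png',vision.camera(c))
s=cv2.imread('pics/side11.png'); cv2.imwrite('pics/side11z.png',cv2.resize(s[60:240,250:430],None,fx=3.3,fy=3.3,interpolation=cv2.INTER_CUBIC))
E
```

```text
[ 0.5454 -0.2353  0.2541] [-1.3871  0.8203  0.1948] 0.0005562844025507465
```

View pics/side11z.png

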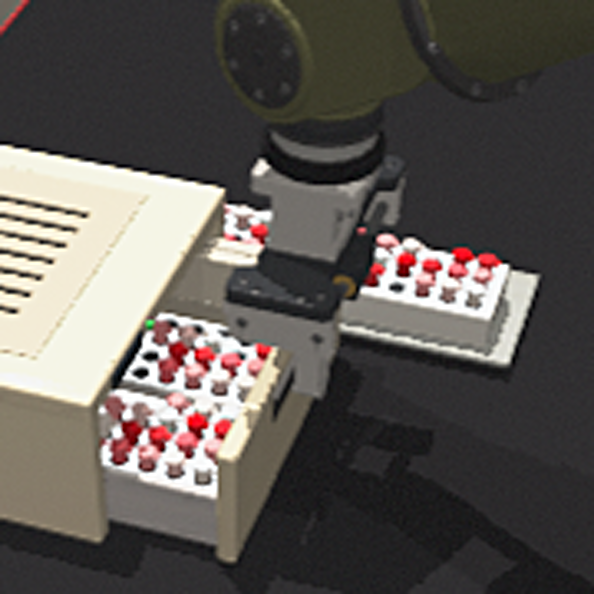

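>>> {"method": "arm_command", "body": {"plan": [1,0.01,0,0,0,1,0.02,-0.001,0,0,1,0.03,-0.001,0,0,1,0.04,-0.002,0,0,1,0.05,-0.002,0,0,1,0.06,-0.002,0,0,1,0.07,-0.003,0,0,1,0.08,-0.003,0,0,1,0.09,-0.004,0,0,1,0.1,-0.004,0,0,1,0.11,-0.004,0,0,1,0.12,-0.005,0,0,1,0.13,-0.005,0,0,1,0.14,-0.006,0,0,1,0.15,-0.006,0,0]}}

```text
time_s: 17.25
ee_pos: [0.6053, -0.2378, 0.2541]
eef_rot: [3.142, 0.0, -0.044]
force: [-1.8, -0.6, 0.3]
grip_width: 0.0006
```

```bash
python3 - <<'E'
from h import *
np.set_printoptions(precision=4,suppress=True)
o=sensors.get_obs();print(o['ee_pos'],o['force'],o['grip_width'])
for c in ['side']: cv2.imwrite(f'pics/{c}12.png',vision.camera(c))
s=cv2.imread('pics/side12.png'); cv2.imwrite('pics/side12z.png',cv2.resize(s[60:240,250:430],None,fx=3.3,fy=3.3,interpolation=cv2.INTER_CUBIC))
E
```

```text
[ 0.6053 -0.2378  0.2541] [-1.8236 -0.6308  0.2924] 0.0006323369712194181
```

View pics/side12z.png

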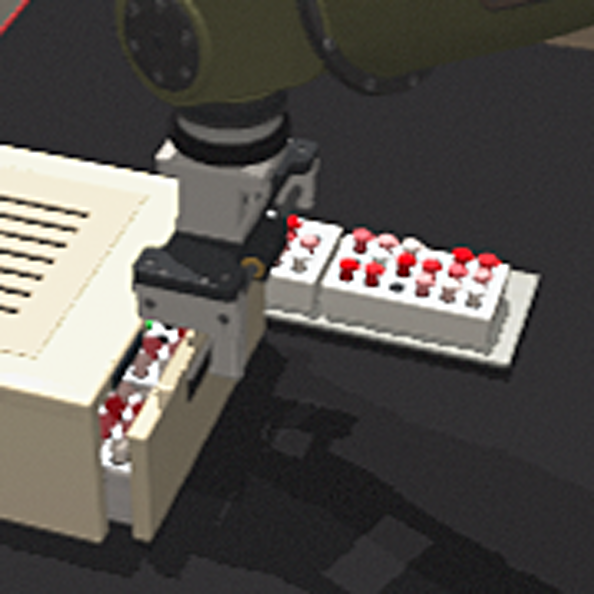

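>>> {"method": "arm_command", "body": {"plan": [1,0.005,0,0,0,1,0.01,0,0,0,1,0.015,-0.001,0,0,1,0.02,-0.001,0,0,1,0.025,-0.001,0,0,1,0.03,-0.001,0,0]}}

```text
time_s: 17.9
ee_pos: [0.6168, -0.2383, 0.2541]
eef_rot: [3.142, 0.002, -0.044]
force: [-8.5, -0.8, 3.1]
grip_width: 0.0006
```

>>> {"method": "arm_command", "body": {"plan": [1,0.003,0,0,0,1,0.006,0,0,0,1,0.009,0,0,0,1,0.012,0,0,0,1,0.015,-0.001,0,0]}}

```text
time_s: 18.4
ee_pos: [0.6229, -0.2387, 0.2541]
eef_rot: [-3.141, 0.001, -0.045]
force: [-3.1, 2.1, 1.9]
grip_width: 0.0004
```

>>> {"method": "arm_command", "body": {"plan": [1,0.0025,0,0,0,1,0.005,0,0,0,1,0.0075,0,0,0,1,0.01,0,0,0]}}

```text
time_s: 18.8
ee_pos: [0.6265, -0.2386, 0.2542]
eef_rot: [-3.141, 0.003, -0.044]
force: [-19.0, 1.3, 8.7]
grip_width: -0.0001
```

>>> {"method": "arm_command", "body": {"plan": [1,-0.02,0,0,0,1,-0.08,0,0,0,1,-0.2,0.005,0,0,1,-0.3,0.01,0.05,0,1,-0.4,0.015,0.15,0,1,-0.5,0.02,0.25,0,1,-0.6,0.02,0.35,0,1,-0.7,0.02,0.4,0,1,-0.7,0.02,0.4,0,1,-0.7,0.02,0.4,0]}}

```text
time_s: 19.8
ee_pos: [0.3461, -0.2304, 0.4154]
eef_rot: [3.14, -0.003, -0.046]
force: [0.2, 0.6, 0.2]
grip_width: 0.0002
```

```bash
python3 - <<'E'
from h import *
np.set_printoptions(precision=4,suppress=True)
o=sensors.get_obs();print(o['ee_pos'],o['force'],o['time_s'])
for c in ['side','top','wrist']: cv2.imwrite(f'pics/{c}13.png',vision.camera(c))
s=cv2.imread('pics/side13.png'); cv2.imwrite('pics/side13z.png',cv2.resize(s[60:240,180:430],None,fx=3,fy=3,interpolation=cv2.INTER_CUBIC))
E
```

```text
[ 0.3461 -0.2304  0.4154] [0.1988 0.6001 0.2123] 19.8
```

View pics/side13z.png

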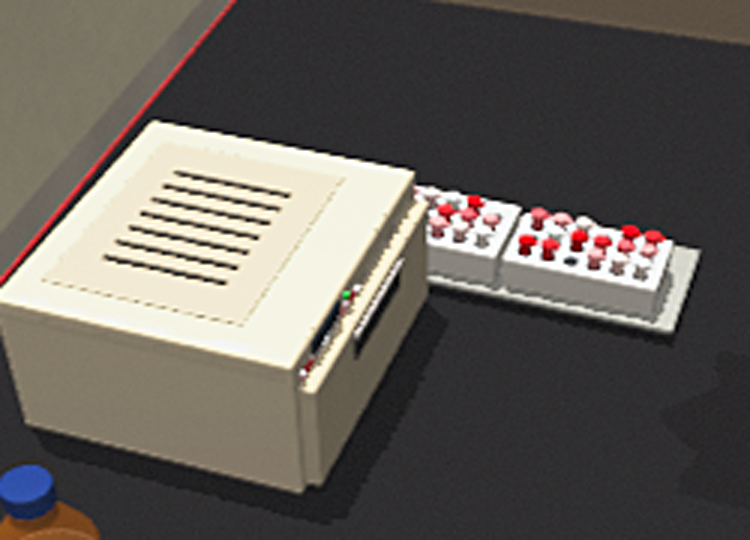

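View pics/top13.png

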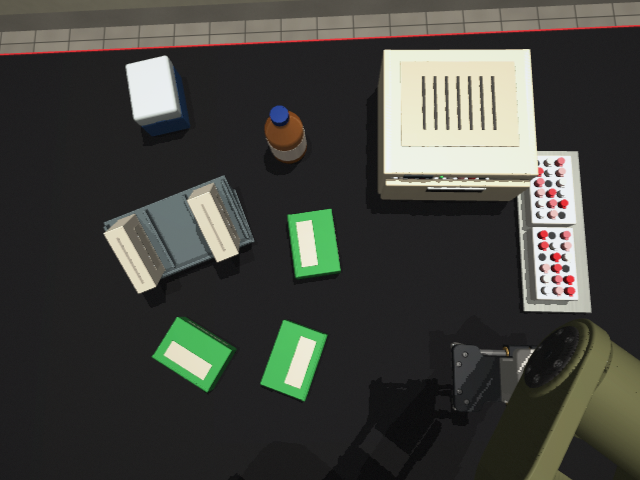

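View pics/side13.png

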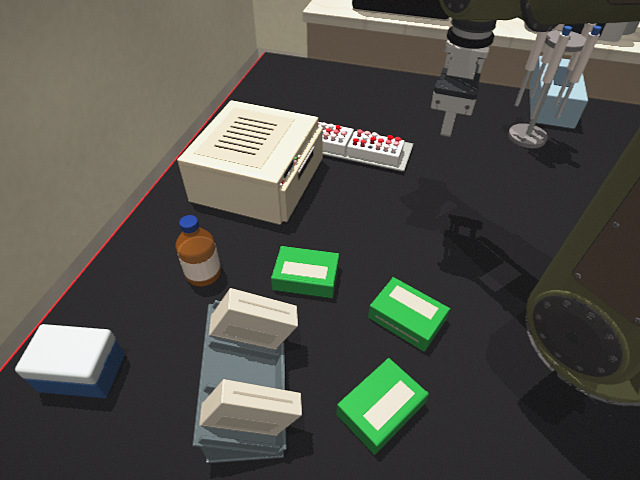

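View pics/wrist13.png

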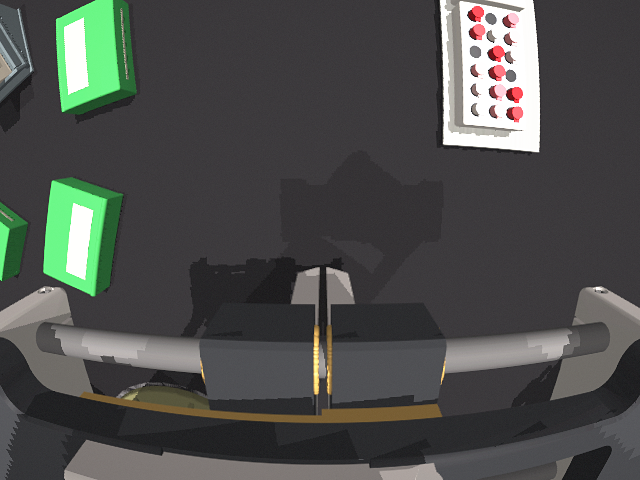

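```bash
python3 - <<'E' 2>&1 | tail -5
from ov import *
m=M(.6505,-.2325,np.radians(-2.4))
for cam,P,(r0,r1,c0,c1),sc in [('top',PT,(150,215,365,550),4.2),('side',PS,(110,225,265,340),5)]:
    im=cv2.imread(f'pics/{cam}13.png')[r0:r1,c0:c1]; im=cv2.resize(im,None,fx=sc,fy=sc,interpolation=cv2.INTER_CUBIC)
    k=dict(off=(r0,c0),sc=sc)
    draw(im,cam,[m(-.014,-.125,.102),m(-.014,.125,.102),m(0,.125,.102),m(0,-.125,.102)],P,(0,255,0),True,**k)
    draw(im,cam,[m(0,-.13,.124),m(0,.13,.124)],P,(255,0,0),**k)
    draw(im,cam,[m(-.014,.125,.102),m(-.014,.125,.008),m(0,.125,.008),m(0,.125,.102)],P,(0,255,255),**k)
    cv2.imwrite(f'pics/home_{cam}.png',im)
E
```

```text
mod [ 0.6498 -0.2365  0.    ]
gap [ 0.5692 -0.3373  0.014 ]
bay [ 0.4912 -0.2892  0.014 ]
dfront [ 0.4807 -0.2246  0.06  ]
mod [ 0.6565 -0.2381  0.    ]
```

View pics/home_top.png

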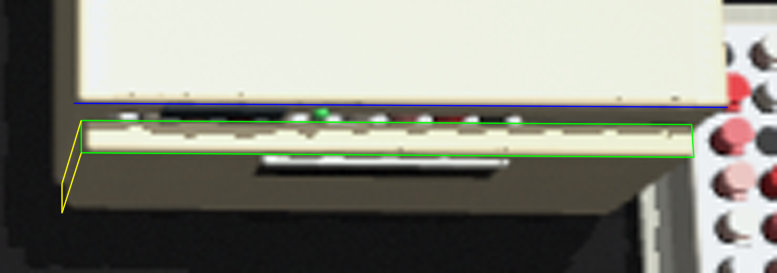

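View pics/home_side.png

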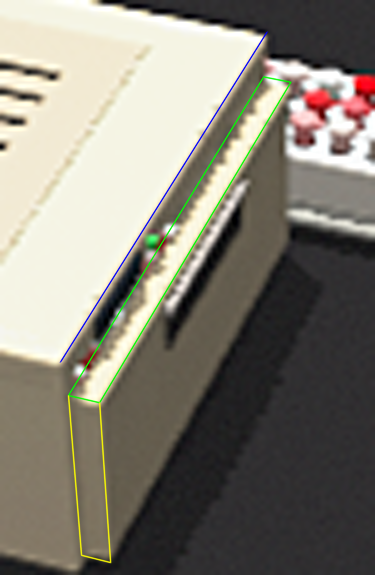

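```bash
python3 - <<'E'
from station import job
print(job.hand_in())
E
```

```text
the job is handed in; nothing more can be done
None
```

The middle filler, the 27 mm one, is in the gap beside the drawer rack and the drawer is home. I handed the job in at about 20 s of the 72 s allowed.

- **Choosing the filler:** I picked it by measurement instead of trying each block. The drawer rack came out about 87 mm wide, so the gap is 29.5 mm. The blocks measured about 33, 26 and 40 mm in the image, in the order +y, middle, -y. The gripper then read 27.0 mm on the middle one.
- **Placing it:** I set the tilted block level on the bench and gripped it again. It then went down the gap without resistance until it met the drawer floor at the expected height. The wrist picture shows it standing straight between the rack and the drawer wall.
- **Closing the drawer:** I pushed slowly, finishing at about 10 mm/s. The detent resisted at about 8.5 N, the force then dropped as the drawer drew in, and I stopped when it rose to 19 N at the stop.
- **Last checks:** With the arm clear of everything, both fixed cameras show the drawer front within about 1 mm of home. The other two fillers are still in the stand. The bottle, waiting racks and green boxes look unmoved.

**Not checked:** I never tried the 34 mm block in the gap, so ruling it out rests on the measurements. With the drawer shut I could not look at the filler again.

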